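# Refill the scent tray

## Robot

A 6-joint arm with a two-finger parallel gripper is mounted at the origin on the work surface. World frame = base frame: x ahead of the robot, y to its left, z up, the work surface at z = 0. Lengths are in m, angles in rad, forces in N, time in s.
With the tool pointing down it reaches from about 0.35 to 1 m from the base axis. Payload 7.1 kg.
Tool frame: the origin (TCP) lies between the finger pads; the fingertips stand 22 mm ahead of it and the grasp point (between the pads) lies 3 mm ahead of it; z points along the fingers, y is the line along which they close (so a half turn about z gives the same grasp; the last joint's range is limited). The gripper opens to 85 mm and grips with 20 to 120 N. Pads are 22 mm wide; open, the fingers measure 114 mm over their backs; the gripper's body (76 mm by 85 mm) begins 54 mm behind the grasp point. The pads swing forward as they close: fully open they stand 13 mm farther back than shut.
Start: joints at [1.171, 0.423, 1.63, -0, 1.089, -0.019], TCP at [0.232, 0.58, 0.253] pointing down, gripper open.
Joint ranges: [-3, 3], [-0.9, 2.11], [0.09, 2.58], [-1.31, 4.45], [0.11, 2.69], [-2.54, 2.54]. Speed limits (rad/s): [2.39, 2.39, 3.01, 3.14, 3.14, 3.14].

## Interface

Orientations are given as a rotation vector (axis times angle).
In Python, from rig import manip gives the robot as it stands. The module is installed in compiled form; this text tells all that it offers. Calls block until the motion is done:
- manip.move_to(position, orientation): joint-space move of the TCP to a pose.
- manip.servo_line(position, orientation=None, rate=0.15): straight line of the TCP; orientation=None keeps the orientation; rate is the mean speed in m/s.
- manip.set_joints(angles): joint-space move.
- manip.command_gripper(opening, f_grip=None): finger opening in m; f_grip is the grip in N (None keeps the last); returns when the fingers have stopped.
- manip.hold(seconds).
- manip.solve_ik(position, orientation): joint angles nearest the present ones, or None.
- manip.camera(name): name is "scene" or "side" or "wrist"; returns a dict with "image" (384x512x3 uint8, red, green, blue), "fx", "fy", "cx", "cy" (pixels), "k1" (the pictures are not rectified: a ray, as slopes to the right and down, at radius r is drawn at 1 + k1 r^2 times it, then the intrinsics apply), "cam_to_world" (4x4, takes a point from camera to world coordinates); the wrist camera has in their place "mount" (4x4, takes a point from camera to tool coordinates, whose origin is the TCP and whose axes are the flange's). Camera axes: x right, y down, z forward; pixel columns grow to the right and rows downward; lengths in m; the calibration is good to about 2 mm. A picture is of the moment at which its call begins: read the wrist's pose just before it. There is no depth.
A pose or a line that the arm cannot do raises manip.IKError and nothing moves.
- manip.sign_off(): hands the job in; it is judged then, once.
Readings, each from a call of its own:
- manip.get_time(): time.
- manip.get_joint_positions(): joint angles.
- manip.get_joint_vel(): joint speeds.
- manip.get_tau(): joint torques, N m.
- manip.get_position(): TCP position.
- manip.get_ee_rot(): TCP orientation.
- manip.get_contact_force(): force on the tool from outside, world axes, zero at the start.
- manip.get_torque(): the same for the moment, N m.
- manip.get_width(): finger opening in m.
- manip.get_grip_force(): force on a finger pad.
Only numpy, scipy, OpenCV 4.12 (cv2) and the standard library are available. Lean on these libraries where they do the work, as an engineer would, in place of code of your own. Each camera call takes 0.05 s, during which the arm holds its last target. There are 200 camera calls.

## Task

Refill the scent tray on the shop counter: tip all six round aroma stones out of the white cup into the tray and stand the empty cup upright on the counter again. Then lower the wooden cover over the tray's two pins until it rests flush on the rim, keeping hold of it until it is fully down; leave the candle, bottles and soap carton where they stand.

Things in the scene. Friction and masses are not known exactly. Their poses are not given: they have to be found in the camera images.
- tray: White ceramic scent tray fixed to the counter, 106 mm (its x) by 186 mm (its y), rim 45 mm high. The open well is 96 mm (x) by 128 mm (y) inside, floor 5 mm up; beyond it at each y end is a solid land level with the rim, with an upright steel pin. Origin: centre of the underside, z up.
- tray_mouth (a point): Centre of the tray's open mouth, level with the rim (45 mm above the counter).
- pin_a (a point): Tip of the tray's pin at its +y end: 12 mm diameter, standing 25 mm above the rim, top edge slightly chamfered, 80 mm from the tray's centre.
- pin_b (a point): Tip of the like pin at the tray's -y end, 160 mm from pin_a.
- cover: Loose flat wooden cover of the tray, 106 mm (its x) by 186 mm (its y) by 8 mm thick, 0.25 kg. Through holes of 15 mm diameter lie on its y axis, 80 mm either side of centre; either way round fits. On top, along its y axis, is a bridge handle: bar 16 mm wide (x), 78 mm long (y), 14 mm high, its top 40 mm above the underside; dark vent marks on the plate. Origin: centre of the underside, z up.
- cover_handle (a point): Middle of the cover's handle bar, 33 mm above the underside of the cover.
- cup: Loose white ceramic cup, round, 78 mm tall, body 64 mm diameter up to 55 mm height, then flaring to a 72 mm rim; inside it tapers from 66 mm at the mouth to 50 mm at the floor, which is 6 mm up; about 0.2 kg. It holds the six stones. A candle in an identical cup stands nearby. Origin: centre of the underside, z up along its axis.
- cup_rim (a point): Centre of the cup's mouth, 78 mm above its underside.
- candle: Bystander: a candle, the same cup but filled with pale wax to 58 mm height. Origin: centre of the underside.
- bottle_a: Bystander: clear scent bottle, 38 mm diameter, 87 mm tall with black cap. Origin: centre of the underside.
- bottle_b: Bystander: amber scent bottle, same size. Origin: centre of the underside.
- soap_box: Bystander: soap carton 60 x 90 x 34 mm. Origin: centre of the underside.
- stone0: One of six smooth glazed terracotta aroma stones, a slippery ball 21 mm in diameter, 11 g, starting in the cup. Origin: its centre.
- stone1: One of six smooth glazed terracotta aroma stones, a slippery ball 21 mm in diameter, 11 g, starting in the cup. Origin: its centre.
- stone2: One of six smooth glazed terracotta aroma stones, a slippery ball 21 mm in diameter, 11 g, starting in the cup. Origin: its centre.
- stone3: One of six smooth glazed terracotta aroma stones, a slippery ball 21 mm in diameter, 11 g, starting in the cup. Origin: its centre.
- stone4: One of six smooth glazed terracotta aroma stones, a slippery ball 21 mm in diameter, 11 g, starting in the cup. Origin: its centre.
- stone5: One of six smooth glazed terracotta aroma stones, a slippery ball 21 mm in diameter, 11 g, starting in the cup. Origin: its centre.

How it is judged:
By the outcome, as a careful person would: the job done as asked, in the order asked, and still so for the second after the job is handed in, with the robot touching nothing.
It also fails if it takes over 70 s, if anything falls off the work surface, if the arm or the gripper's body presses on something with over 40 N, if the wrist force passes 120 N, or if a joint passes its speed limit or range.

## Working session

There is one attempt and no reset: what is moved stays moved. The work goes in short steps, each a Python script; the robot and the scene stay as the last script left them, time stands still between calls to the robot, and variables do not carry over. Pictures are saved under pics/ and viewed, at most 12 in all, crops included, and the job is handed in when it is done.

```bash
mkdir -p pics; cat > h.py <<'E'
import numpy as np, cv2
from scipy.spatial.transform import Rotation as R
from rig import manip
def cam(name):
    if name=="wrist":
        p=np.array(manip.get_position()); r=R.from_rotvec(manip.get_ee_rot()).as_matrix()
        T=np.eye(4);T[:3,:3]=r;T[:3,3]=p
        c=dict(manip.camera(name)); c["T"]=T@np.array(c["mount"])
    else:
        c=dict(manip.camera(name)); c["T"]=np.array(c["cam_to_world"])
    return c
def save(c,fn): 
    cv2.imwrite(fn,cv2.cvtColor(np.asarray(c["image"]),cv2.COLOR_RGB2BGR))
def ray(c,u,v):
    d=np.array([(u-c["cx"])/c["fx"],(v-c["cy"])/c["fy"]]); s=d.copy()
    for _ in range(20): s=d/(1+c["k1"]*(s@s))
    w=c["T"][:3,:3]@np.array([s[0],s[1],1]); return c["T"][:3,3],w/np.linalg.norm(w)
def plane(c,u,v,z):
    o,d=ray(c,u,v); return o+d*(z-o[2])/d[2]
def proj(c,P):
    q=np.linalg.inv(c["T"])@np.append(P,1); s=q[:2]/q[2]; s=s*(1+c["k1"]*(s@s))
    return np.array([c["fx"]*s[0]+c["cx"],c["fy"]*s[1]+c["cy"]])
def tri(*rs):
    A=0;b=0
    for o,d in rs:
        M=np.eye(3)-np.outer(d,d);A=A+M;b=b+M@o
    p=np.linalg.solve(A,b)
    return p,max(np.linalg.norm((np.eye(3)-np.outer(d,d))@(p-o)) for o,d in rs)
E
python3 - <<'E'
from h import *
import pickle
ims={}
for n in("scene","side","wrist"):
    c=cam(n);ims[n]=c;save(c,f"pics/{n}0.png");print(n,c["T"].round(3).tolist(),c["fx"],c["k1"])
pickle.dump(ims,open("im0.pkl","wb"))
a=np.hstack([cv2.imread(f"pics/{n}0.png") for n in("scene","side")])
E
```

```text
scene [[0.897, 0.3, -0.323, 0.949], [0.441, -0.641, 0.628, -0.722], [-0.019, -0.706, -0.708, 0.929], [0.0, 0.0, 0.0, 1.0]] 440.20065718717444 -0.020856175928700708
side [[-0.985, -0.078, 0.155, 0.428], [-0.172, 0.55, -0.817, 0.761], [-0.021, -0.832, -0.555, 0.608], [0.0, 0.0, 0.0, 1.0]] 374.025701663497 -0.12233900583696898
wrist [[0.371, 0.879, 0.299, 0.155], [0.929, -0.351, -0.12, 0.612], [-0.0, 0.322, -0.947, 0.373], [0.0, 0.0, 0.0, 1.0]] 282.45186941563736 0.003368646794914104
```

View pics/scene0.png

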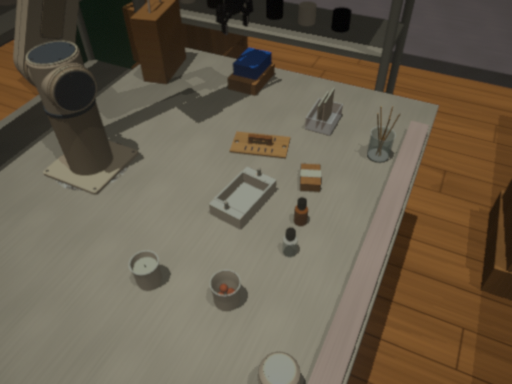

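View pics/side0.png

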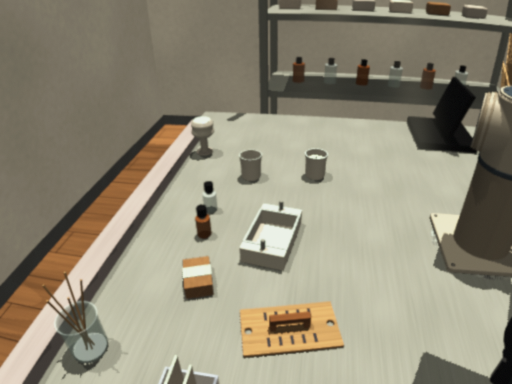

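The scene picture shows the stone cup at (225,287), the candle at (145,268), the tray at (244,196) and the cover at (260,145). In the side picture the cup is at (251,165), the candle at (316,163), the tray at (272,237) with pin tips at about (263,243) and (281,206), and the cover at (290,328). I'll crop both and take coarse positions.

```bash
python3 - <<'E'
from h import *
import pickle
I=pickle.load(open("im0.pkl","rb"));S,D=I["scene"],I["side"]
def t(n,a,b):
    p,e=tri(ray(S,*a),ray(D,*b));print(n,p.round(4),"err",round(e,4))
t("cuprim",(225,283),(251,156));t("candle rim",(145,260),(316,154))
t("pin1",(227,205),(281,206));t("pin2",(260,173),(263,243))
t("handle",(261,140),(290,316))
for n,a in(("cup",(225,283)),): print(plane(S,*a,.078),plane(D,251,156,.078))
def crop(c,x,y,w,h,k): 
    im=cv2.cvtColor(np.asarray(c["image"]),cv2.COLOR_RGB2BGR)[y:y+h,x:x+w];return cv2.resize(im,None,fx=k,fy=k,interpolation=cv2.INTER_CUBIC)
A=[crop(S,195,160,100,75,4),crop(D,235,195,100,75,4),crop(S,195,260,100,75,4),crop(D,225,290,125,75,4)[:, :400]]
cv2.imwrite("pics/crops.png",np.vstack([np.hstack(A[:2]),np.hstack(A[2:])]))
E
```

```text
cuprim [ 0.6308 -0.2535  0.0717] err 0.0017
candle rim [ 0.4312 -0.2825  0.078 ] err 0.0008
pin1 [ 0.5103 -0.0229  0.0546] err 0.0016
pin2 [0.5354 0.1294 0.0559] err 0.0036
handle [0.4569 0.3012 0.0285] err 0.004
[ 0.63492175 -0.25662603  0.078     ] [ 0.62698001 -0.24274507  0.078     ]
```

View pics/crops.png

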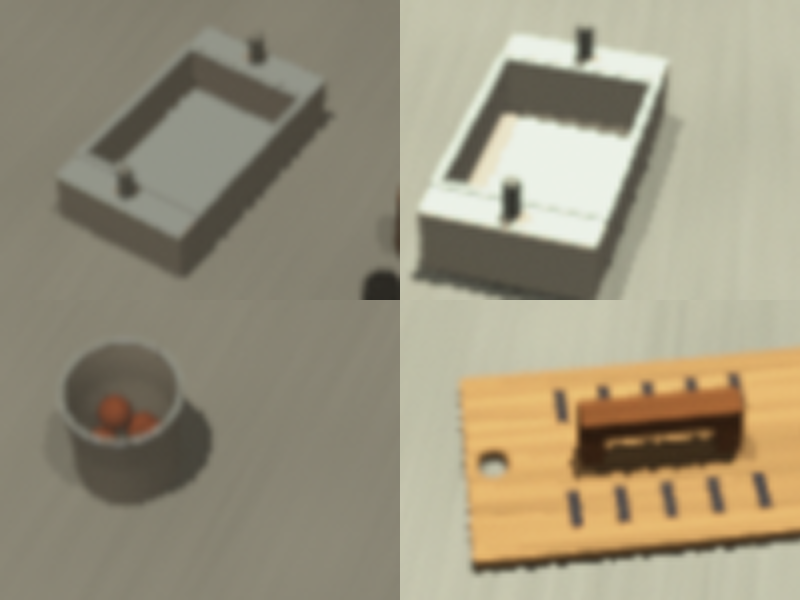

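The crops confirm the cup's rim centre at about (225,283) in scene and pin tips at about (226,202) and (259,169) in scene, (281,202) and (263,240) in side. The coarse points agree with the given heights, so I'll move and take finer wrist views, and survey the IK for a side grasp and pour.

```bash
python3 - <<'E'
from h import *
import pickle
r0=R.from_rotvec(manip.get_ee_rot()); print("tool axes\n",r0.as_matrix().round(3)); 
c=manip.camera("wrist");print("mount\n",np.array(c["mount"]).round(3))
r=(R.from_euler('z',21.8,degrees=True)*r0)
q=R.from_matrix(r.as_matrix())
V=[]
for x,y,z in((.45,.20,.29),(.47,.02,.29),(.53,-.14,.29)):
    manip.move_to([x,y,z],q.as_rotvec()); V.append(cam("wrist")); print(manip.get_time(),manip.get_joint_positions())
pickle.dump(V,open("V.pkl","wb"))
ims=[]
for i,c in enumerate(V): save(c,f"pics/w{i}.png"); ims.append(cv2.imread(f"pics/w{i}.png"))
cv2.imwrite("pics/w01.png",cv2.resize(np.vstack([np.hstack(ims[:2]),np.hstack([ims[2],ims[2]*0])]),(800,600),interpolation=cv2.INTER_AREA))
# IK survey: tool azimuth a, elevation e below horizontal
def ori(a,e,roll=0):
    z=np.array([np.cos(e)*np.cos(a),np.cos(e)*np.sin(a),-np.sin(e)]); y=np.cross([0,0,1],z);y/=np.linalg.norm(y)
    x=np.cross(y,z); return R.from_matrix(np.c_[x,y,z])*R.from_euler('z',roll)
for nm,P,rolls in(("grasp",(.631,-.25,.04),(0,180)),("pour",(.515,.05,.14),(0,180,90,-90,125,-125,55,-55))):
  for e in(0,15,30):
    for a in range(-105,106,15):
      o=[]
      for ro in rolls:
        k=ori(np.radians(a),np.radians(e),np.radians(ro)); p=np.array(P)-k.as_matrix()[:,2]*.003
        s=manip.solve_ik(p,k.as_rotvec())
        if s is not None:o.append((ro,np.round(s,1).tolist() if nm=="grasp" else ""))
      if o: print(nm,e,a,[x if nm=="grasp" else x[0] for x in o])
E
```

```text
tool axes
 [[-0.928  0.372 -0.   ]
 [ 0.372  0.928 -0.001]
 [ 0.    -0.001 -1.   ]]
mount
 [[ 0.001 -0.947 -0.322  0.083]
 [ 1.     0.001  0.001  0.001]
 [-0.001 -0.322  0.947 -0.121]
 [ 0.     0.     0.     1.   ]]
1.8667 [ 3.96006841e-01  1.81787617e-01  1.88075173e+00 -1.08477374e-03
  1.07952196e+00 -1.17479473e+00]
2.6667 [ 2.01592514e-02  1.46300749e-01  1.92451029e+00 -8.27609745e-04
  1.07076228e+00 -1.55077912e+00]
3.4333 [-2.77061252e-01  2.67798013e-01  1.76793157e+00 -8.85704324e-04
  1.10643025e+00 -1.84855860e+00]
grasp 0 -60 [(0, [-0.0, 1.2, 1.9, 4.2, 1.5, 1.5]), (180, [-0.0, 1.2, 1.9, 4.2, 1.5, -1.7])]
grasp 0 -45 [(0, [-0.1, 1.2, 2.0, 3.8, 1.6, 1.6]), (180, [-0.1, 1.2, 2.0, 3.8, 1.6, -1.6])]
grasp 0 -30 [(0, [-0.3, 1.2, 2.0, 3.4, 1.7, 1.6]), (180, [-0.3, 1.2, 2.0, 3.4, 1.7, -1.5])]
grasp 0 -15 [(0, [-0.5, 1.2, 2.0, 2.9, 1.7, 1.5]), (180, [-0.5, 1.2, 2.0, 2.9, 1.7, -1.6])]
grasp 0 0 [(0, [-0.6, 1.2, 2.0, 2.5, 1.6, 1.6]), (180, [-0.6, 1.2, 2.0, 2.5, 1.6, -1.6])]
grasp 0 15 [(0, [-0.8, 1.2, 1.9, 2.1, 1.5, 1.6]), (180, [-0.8, 1.2, 1.9, 2.1, 1.5, -1.5])]
grasp 0 30 [(0, [
[... 3872 characters left out ...]
ur 15 75 [0, 180, -90, 125, -125, -55]
pour 15 90 [0, 180, -90, 125, -125, -55]
pour 15 105 [0, 180, -90, 125, -125, -55]
pour 30 -105 [0, 180, -90, -125, 55, -55]
pour 30 -90 [0, 180, -90, -125, 55, -55]
pour 30 -75 [0, 180, -90, -125, 55, -55]
pour 30 -60 [0, 180, -90, -125, 55, -55]
pour 30 -30 [0, 180, -90, -125, 55, -55]
pour 30 -15 [0, 180, -90, -125, 55, -55]
pour 30 0 [0, 180, -90, 125, -125, 55, -55]
pour 30 15 [0, 180, -90, 125, -125, -55]
pour 30 30 [0, 180, -90, 125, -125, -55]
pour 30 45 [0, 180, -90, 125, -125, -55]
pour 30 60 [0, 180, -90, 125, -125, -55]
pour 30 75 [0, 180, -90, 125, -125, -55]
pour 30 90 [0, 180, -90, 125, -125, -55]
pour 30 105 [0, 180, -90, 125, -125, -55]
```

View pics/w01.png

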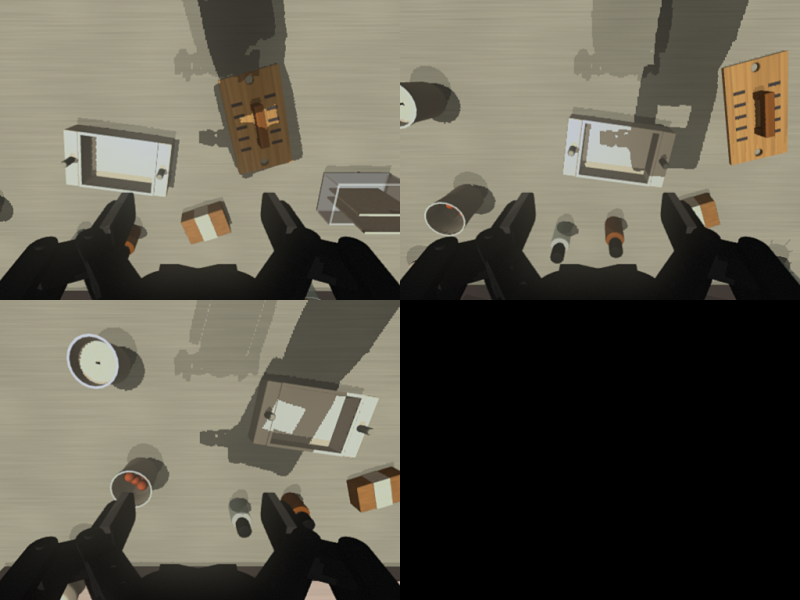

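The wrist montage (half-size tiles) shows:
- **View 0:** tray with pins at about (70,160) and (162,174), and the cover at (258,120).
- **View 1:** cup rim at (45,217), tray, and cover at (355,107).
- **View 2:** cup at (131,188), with a finger just touching its lower edge.

The candle stands on the robot's side of the cup, so I'll approach from azimuth 50°. Next come the fine measurements.

```bash
python3 - <<'E'
from h import *
import pickle
V=pickle.load(open("V.pkl","rb"))
def crop(c,x,y,w,h):
    im=cv2.cvtColor(np.asarray(c["image"]),cv2.COLOR_RGB2BGR)[y:y+h,x:x+w];return cv2.resize(im,(400,300),interpolation=cv2.INTER_CUBIC)
A=[crop(V[0],80,150,148,111),crop(V[1],206,136,148,111),crop(V[0],236,70,208,156),crop(V[1],304,60,208,156)]
cv2.imwrite("pics/c2.png",np.vstack([np.hstack(A[:2]),np.hstack(A[2:])]))
# cup rim: bright low-saturation lavender
from scipy.optimize import least_squares
for i,(x,y,w,h) in((1,(20,240,90,70)),(2,(130,220,80,60))):
    im=np.asarray(V[i]["image"]).astype(int); m=np.zeros(im.shape[:2],np.uint8)
    b=(im[...,2]>im[...,0]-2)&(im.sum(2)>430); m[y:y+h,x:x+w]=b[y:y+h,x:x+w]
    n,l,s,ce=cv2.connectedComponentsWithStats(m,connectivity=8); k=1+np.argmax(s[1:,4]); ys,xs=np.where(l==k)
    for z in(.074,.078):
        P=np.array([plane(V[i],u,v,z)[:2] for u,v in zip(xs,ys)])
        f=least_squares(lambda q:np.hypot(*(P-q[:2]).T)-q[2],[*P.mean(0),.035],loss="soft_l1",f_scale=.002)
        print("rim",i,s[k],z,f.x.round(4),"rms",np.sqrt(np.mean(f.fun**2)).round(4))
    hull=cv2.fitEllipse(np.c_[xs,ys].astype(np.float32)); print(hull)
    V[i]["rim"]=hull[0]
p,e=tri(ray(V[1],*V[1]["rim"]),ray(V[2],*V[2]["rim"]));print("tri rim",p.round(4),e)
E
```

```text
rim 1 [ 59 260   1   1   1] 0.074 [ 0.6174 -0.2597  0.0224] rms 0.0
rim 1 [ 59 260   1   1   1] 0.078 [ 0.6148 -0.2566  0.0223] rms 0.0Traceback (most recent call last):
  File "<stdin>", line 18, in <module>
cv2.error: OpenCV(4.12.0) /io/opencv/modules/imgproc/src/shapedescr.cpp:361: error: (-201:Incorrect size of input array) There should be at least 5 points to fit the ellipse in function 'fitEllipseNoDirect'
```

View pics/c2.png

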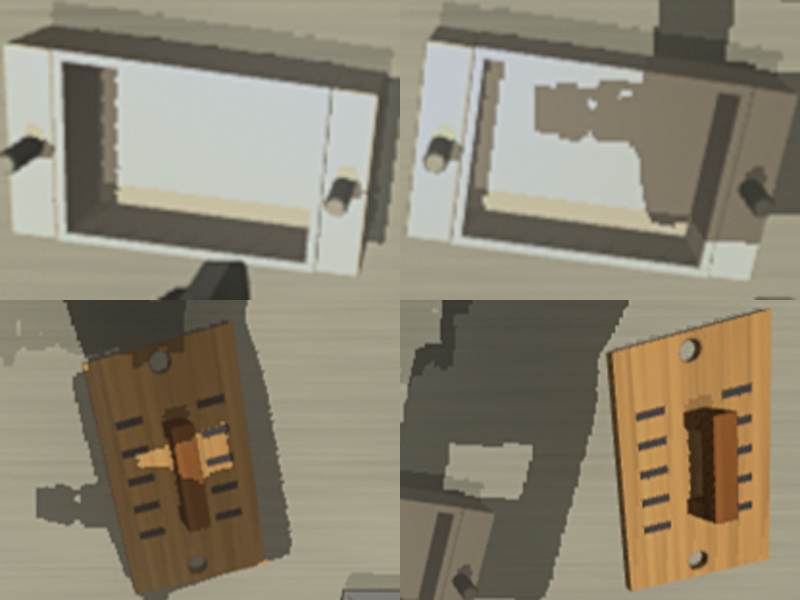

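In the crops, the pin tips sit at (8,160) and (337,205) in view 0 and at (34,162) and (365,205) in view 1. The cover holes are at (160,61) and (197,264) in view 0 and at (290,50) and (297,260) in view 1. The cover is flat and undisturbed.

```bash
cat > m.py <<'E'
from h import *
import pickle
from scipy.optimize import least_squares
V=pickle.load(open("V.pkl","rb"))
def px(x,y,s,X,Y): return (x+(X+.5)/s-.5,y+(Y+.5)/s-.5)
s=400/148;k=400/208
T0=lambda X,Y:px(80,150,s,X,Y);T1=lambda X,Y:px(206,136,s,X,Y);C0=lambda X,Y:px(236,70,k,X,Y);C1=lambda X,Y:px(304,60,k,X,Y)
def t(n,a,b):
    p,e=tri(ray(V[0],*a),ray(V[1],*b));print(n,p.round(4),"err",round(e,4));return p
pb=t("pinb",T0(8,160),T1(34,162));pa=t("pina",T0(337,205),T1(365,205));print(np.linalg.norm(pa-pb))
cor=[plane(V[0],*T0(*q),.045) for q in((6,45),(378,93),(360,275),(12,232))]; print("tray corners",np.round(cor,4).tolist(),np.mean(cor,0).round(4))
h1=t("hole1",C0(160,61),C1(290,50));h2=t("hole2",C0(197,264),C1(297,260));print(np.linalg.norm(h1-h2))
for n,c,a,b in(("V0",V[0],C0(160,61),C0(197,264)),("V1",V[1],C1(290,50),C1(297,260))):
    A,B=plane(c,*a,.008),plane(c,*b,.008);print(n,A.round(4),B.round(4),((A+B)/2).round(4),np.linalg.norm(A-B))
for n,c,a,b in(("V0",V[0],T0(8,160),T0(337,205)),("V1",V[1],T1(34,162),T1(365,205))):
    A,B=plane(c,*a,.07),plane(c,*b,.07);print(n,A.round(4),B.round(4),((A+B)/2).round(4),np.linalg.norm(A-B))
t("bartop",C0(190,185),C1(326,167))
E
python3 m.py; python3 - <<'E'
from h import *
import pickle
V=pickle.load(open("V.pkl","rb"));im=np.asarray(V[1]["image"]);
print(im[275,25:95].tolist()[::1][:14], im[262:302:2,58].tolist())
print(np.asarray(V[2]["image"])[226:246,168].tolist())
E
```

```text
pinb [ 0.5105 -0.0233  0.0648] err 0.0006
pina [0.5319 0.1369 0.0689] err 0.0001
0.16167900484156675
tray corners [[0.4571, -0.0253, 0.045], [0.4815, 0.1563, 0.045], [0.5856, 0.1426, 0.045], [0.5595, -0.042, 0.045]] [0.5209 0.0579 0.045 ]
hole1 [0.3756 0.2914 0.0071] err 0.0001
hole2 [0.5307 0.333  0.0065] err 0.0002
0.16061827599044712
V0 [0.3754 0.2912 0.008 ] [0.5298 0.3325 0.008 ] [0.4526 0.3118 0.008 ] 0.1598801472199012
V1 [0.3757 0.2908 0.008 ] [0.5304 0.3319 0.008 ] [0.453  0.3114 0.008 ] 0.16001344359515687
V0 [ 0.5077 -0.0199  0.07  ] [0.5314 0.1371 0.07  ] [0.5196 0.0586 0.07  ] 0.15872611531188346
V1 [ 0.5093 -0.0226  0.07  ] [0.5313 0.1365 0.07  ] [0.5203 0.0569 0.07  ] 0.16062394742531247
bartop [0.4538 0.3099 0.0431] err 0.0028
[[160, 155, 133], [159, 155, 133], [160, 155, 133], [159, 155, 133], [158, 152, 131], [159, 155, 133], [196, 201, 188], [203, 210, 191], [114, 113, 101], [69, 63, 52], [62, 58, 47], [65, 61, 52], [66, 61, 51], [68, 64, 54]] [[92, 60, 46], [69, 61, 53], [65, 63, 54], [67, 62, 52], [70, 64, 54], [69, 65, 55], [71, 67, 56], [70, 65, 54], [70, 65, 55], [72, 66, 57], [70, 64, 54], [72, 68, 58], [76, 70, 59], [78, 72, 62], [82, 76, 65], [87, 80, 67], [93, 85, 72], [89, 83, 69], [85, 78, 66], [159, 158, 144]]
[[132, 74, 50], [135, 76, 52], [136, 75, 51], [133, 75, 51], [123, 70, 48], [129, 72, 48], [147, 78, 50], [149, 80, 52], [125, 71, 50], [94, 70, 57], [76, 71, 61], [77, 73, 62], [80, 74, 62], [80, 73, 63], [81, 76, 63], [79, 74, 63], [79, 74, 63], [79, 75, 62], [83, 76, 65], [78, 73, 62]]
```

Tray, pins and cover all match the given heights and spacings. Now the cup rim with a better threshold, plus the grasp and pour IK plan.

```bash
cat > p.py <<'E'
from h import *
TC=np.array([.5205,.0575]); TY=np.array([.0220,.1590]);TY/=np.linalg.norm(TY);TX=np.array([TY[1],-TY[0]])
def ori(a,e,roll=0): # tool azimuth, elevation below horizontal (deg); roll from camera-up
    a,e,roll=np.radians([a,e,roll+180])
    z=np.array([np.cos(e)*np.cos(a),np.cos(e)*np.sin(a),-np.sin(e)]); y=np.cross([0,0,1],z);y/=np.linalg.norm(y)
    return R.from_matrix(np.c_[np.cross(y,z),y,z])*R.from_euler('z',roll)
def tcp(g,k): return np.asarray(g)-k.as_matrix()[:,2]*.003   # grasp point -> TCP
GZ=.040
def cupaxis(k,a,e): return (k*ori(a,e).inv()).apply([0,0,1])
def pour(phi,a,e,lip): # grasp point such that lowest lip point is at lip
    k=ori(a,e,phi);ax=cupaxis(k,a,e);n=np.array([0,0,-1])-ax*(-ax[2]);n/=np.linalg.norm(n)
    return np.asarray(lip)-ax*(.078-GZ)-n*.035,k,np.degrees(np.arccos(ax[2])),ax
E
python3 - <<'E'
from p import *
import pickle
from scipy.optimize import least_squares
V=pickle.load(open("V.pkl","rb"));ce={}
for i,(x,y,w,h) in((1,(22,245,75,65)),(2,(135,222,65,40))):
    im=np.asarray(V[i]["image"]).astype(int); m=np.zeros(im.shape[:2],np.uint8)
    m[y:y+h,x:x+w]=(im[...,2]>150)[y:y+h,x:x+w]
    ys,xs=np.where(m)
    for z in(.074,.078):
        P=np.array([plane(V[i],u,v,z)[:2] for u,v in zip(xs,ys)])
        f=least_squares(lambda q:np.hypot(*(P-q[:2]).T)-q[2],[.63,-.25,.035],loss="soft_l1",f_scale=.001)
        print("rim",i,len(xs),z,f.x.round(4),"rms",np.sqrt(np.mean(f.fun**2)).round(4))
    ce[i]=proj(V[i],[*f.x[:2],.078])
p,e=tri(ray(V[1],*ce[1]),ray(V[2],*ce[2]));print("tri rim",p.round(4),e)
j=None
for a,e in((50,20),(60,20)):
    k=ori(a,e);print(a,manip.solve_ik(tcp((.631,-.25,GZ),k),k.as_rotvec()),manip.solve_ik(tcp((.56,-.33,.10),k),k.as_rotvec()))
a=np.degrees(np.arctan2(TX[1],TX[0]));print("tray x az",a)
for phi in(0,70,90,110,130,145):
    g,k,t,ax=pour(phi,a,20,[*(TC+TY*.02),.095]); print(phi,round(t),g.round(3),ax.round(2),manip.solve_ik(tcp(g,k),k.as_rotvec()))
S=pickle.load(open("im0.pkl","rb"))["scene"]; print("bottles",plane(S,290,252,0),plane(S,301,221,0))
E
```

```text
rim 1 240 0.074 [ 0.6354 -0.2543  0.0348] rms 0.0008
rim 1 240 0.078 [ 0.6324 -0.251   0.0343] rms 0.0008
rim 2 165 0.074 [ 0.6346 -0.2525  0.0348] rms 0.0007
rim 2 165 0.078 [ 0.6324 -0.2511  0.0344] rms 0.0007
tri rim [ 0.6325 -0.2512  0.0778] 3.515835871329741e-05
50 [-0.79542458  1.03463829  1.61251488  1.31694317  1.31011223 -1.06007218] [-0.95753604  0.94333989  1.61068505  1.16501616  1.41917091 -0.99796887]
60 [-0.78316583  1.06474195  1.50099686  1.16655573  1.41463744 -1.00889947] [-0.93523755  0.97872969  1.50125457  1.03890139  1.53192928 -0.97219168]
tray x az -7.877699671866829p.py:11: RuntimeWarning: invalid value encountered in divide
  k=ori(a,e,phi);ax=cupaxis(k,a,e);n=np.array([0,0,-1])-ax*(-ax[2]);n/=np.linalg.norm(n)
Traceback (most recent call last):
ValueError: expected 3 finite numbers
```

```bash
python3 - <<'E'
from p import *
a,e=50,20;k=ori(a,e);d=k.as_matrix()[:,2];C=np.array([.6325,-.2511,GZ])
A=C-d*.13; manip.move_to(tcp(A+[0,0,.12],k),k.as_rotvec()); print(manip.get_time())
manip.servo_line(tcp(A,k),rate=.2)
manip.servo_line(tcp(C,k),rate=.1); print(manip.get_contact_force())
manip.command_gripper(.055,40); print(manip.get_time(),manip.get_width(),manip.get_grip_force(),manip.get_contact_force())
manip.servo_line(tcp(C+[0,0,.13],k),rate=.15); print(manip.get_width(),manip.get_contact_force(),manip.get_time())
save(cam("side"),"pics/s1.png")
a=np.degrees(np.arctan2(TX[1],TX[0]))
for phi in(1,70,90,110,130,145):
    g,k,t,ax=pour(phi,a,20,[*(TC+TY*.02),.095]); s=manip.solve_ik(tcp(g,k),k.as_rotvec());print(phi,round(t),g.round(3),ax.round(2),None if s is None else np.round(s,2))
E
```

```text
4.4833
[ 0.55137887 -0.63493999  0.14393055]
7.025 0.06350568834307554 43.23819355545457 [-2.73278016 -1.80927854  2.58642866]
0.06323766548667611 [-0.43431975  0.00950216 -1.91593371] 8.0417
1 1 [0.528 0.113 0.058] [-0.   -0.02  1.  ] [ 0.47  1.    2.33  3.72  1.39 -1.44]
70 65 [0.541 0.123 0.111] [-0.33 -0.85  0.42] [ 0.48  0.84  2.35  3.75  1.26 -0.32]
90 83 [0.542 0.115 0.125] [-0.45 -0.89  0.12] [0.46 0.8  2.36 3.73 1.24 0.01]
110 101 [0.54  0.103 0.136] [-0.55 -0.82 -0.19] [0.43 0.77 2.38 3.7  1.23 0.35]
130 117 [0.536 0.09  0.143] [-0.62 -0.64 -0.45] [0.39 0.75 2.4  3.67 1.23 0.7 ]
145 127 [0.531 0.082 0.146] [-0.65 -0.45 -0.61] [0.38 0.75 2.42 3.65 1.24 0.97]
```

View pics/s1.png

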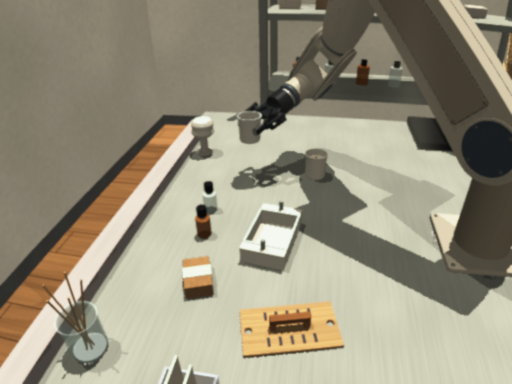

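The side view shows the cup held clear of the counter at (249,127), with the candle still standing. Next I carry it over and pour.

```bash
python3 - <<'E'
from p import *
a,e=20,20;lip=[*(TC+TY*.022),.087]
g0=pour(70,a,e,lip)[0]; k=ori(a,e)
manip.servo_line(tcp([g0[0],g0[1],.17],k),k.as_rotvec(),rate=.2); print(manip.get_time())
for phi in(60,80,90,97,104,111,118,125,135,145):
    g,k,t,ax=pour(phi,a,e,lip); s=manip.solve_ik(tcp(g,k),k.as_rotvec())
    manip.set_joints(s); manip.hold(.1); print(phi,round(t),ax.round(2),round(manip.get_time(),2))
manip.hold(.4); save(cam("scene"),"pics/s2a.png"); save(cam("side"),"pics/s2b.png")
print(manip.get_time(),manip.get_width(),manip.get_contact_force())
A=[cv2.resize(cv2.imread(f)[y:y+150,x:x+200],(400,300)) for f,x,y in(("pics/s2a.png",150,120),("pics/s2b.png",180,130))]
cv2.imwrite("pics/s2.png",np.hstack(A))
E
```

```text
10.2333
60 56 [ 0.13 -0.82  0.56] 11.28
80 74 [ 0.07 -0.96  0.27] 11.81
90 83 [ 0.02 -0.99  0.12] 12.2
97 89 [-0.02 -1.    0.01] 12.55
104 96 [-0.06 -0.99 -0.1 ] 12.9
111 102 [-0.11 -0.97 -0.2 ] 13.25
118 107 [-0.16 -0.94 -0.3 ] 13.6
125 113 [-0.21 -0.9  -0.39] 13.95
135 120 [-0.29 -0.81 -0.51] 14.34
145 127 [-0.37 -0.71 -0.61] 14.73
15.2333 0.06207187755984639 [ 0.48246777  1.00910363 -2.36821581]
```

View pics/s2.png

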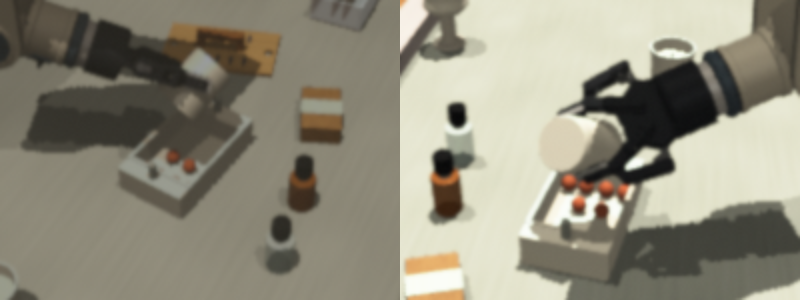

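All six stones show in the tray in the side crop, at about (569,182), (587,187), (606,188), (624,190), (578,205) and (601,211). I'll turn the cup upright, carry it back, and check how it sits in the grip.

```bash
python3 - <<'E'
from p import *
a,e=20,20;lip=[*(TC+TY*.022),.11]
for phi in(100,50):
    g,k,t,ax=pour(phi,a,e,lip); manip.set_joints(manip.solve_ik(tcp(g,k),k.as_rotvec()))
k=ori(a,e); manip.set_joints(manip.solve_ik(tcp([.54,.10,.19],k),k.as_rotvec()))
k=ori(50,20);C=np.array([.6325,-.2511,GZ])
manip.servo_line(tcp(C+[0,0,.06],k),k.as_rotvec(),rate=.25)
print(manip.get_time(),manip.get_width(),manip.get_grip_force(),manip.get_contact_force())
save(cam("scene"),"pics/s3a.png"); save(cam("side"),"pics/s3b.png");save(cam("wrist"),"pics/s3c.png")
A=[cv2.resize(cv2.imread(f)[y:y+90,x:x+120],(400,300),interpolation=cv2.INTER_CUBIC) for f,x,y in(("pics/s3a.png",170,220),("pics/s3b.png",190,100),("pics/s3a.png",190,150),("pics/s3b.png",215,190))]
cv2.imwrite("pics/s3.png",np.vstack([np.hstack(A[:2]),np.hstack(A[2:])]))
E
```

```text
19.5667 0.062172343923702585 43.92246649070785 [ 0.21819931 -0.57358259 -1.1080891 ]
```

View pics/s3.png

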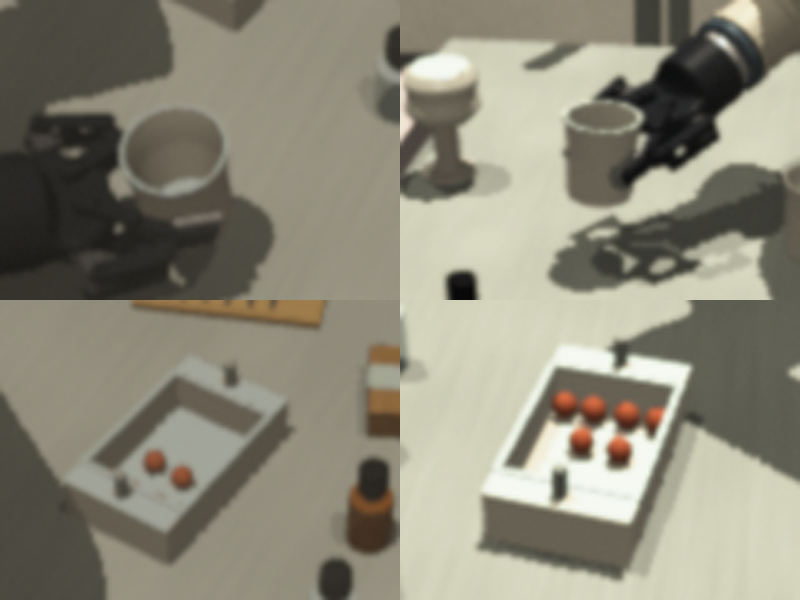

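The picture shows an empty, upright cup in the fingers and all six stones in the tray. I'll lower the cup until it touches the counter, release it and back off.

```bash
python3 - <<'E'
from p import *
k=ori(50,20);d=k.as_matrix()[:,2];C=np.array([.6325,-.2511,GZ])
manip.servo_line(tcp(C+[0,0,.012],k),rate=.12);f0=manip.get_contact_force()[2]
for dz in np.arange(.010,-.0071,-.0015):
    manip.servo_line(tcp(C+[0,0,dz],k),rate=.03);f=manip.get_contact_force()[2]
    if f-f0>2.5: break
print(dz,f0,f,manip.get_time())
manip.command_gripper(.085); G=np.array(manip.get_position())
manip.servo_line(G-d*.14,rate=.2); print(manip.get_time())
save(cam("scene"),"pics/s4a.png"); c=cam("wrist");save(c,"pics/s4w.png")
# rise and go over cover, tool down, tool y = cover x (perp to hole line at 14.9deg)
manip.servo_line(G-d*.14+[0,0,.2],rate=.3)
th=np.radians(14.9); cy=np.array([np.cos(th),np.sin(th),0]); cx=np.array([np.sin(th),-np.cos(th),0])
for s in(1,-1):
    y=s*cx;z=np.array([0,0,-1.]);k2=R.from_matrix(np.c_[np.cross(y,z),y,z]);print(s,manip.solve_ik([.453,.3115,.15],k2.as_rotvec()))
# placing: cover y -> +-tray y
    for t in(1,-1):
        ang=np.arctan2(TY[1],TY[0])-th+(0 if t>0 else np.pi); k3=R.from_rotvec([0,0,ang])*k2
        print(" place",t,manip.solve_ik([*TC,.15],k3.as_rotvec()))
A=[cv2.resize(cv2.imread("pics/s4a.png")[220:310,120:240],(400,300),interpolation=cv2.INTER_CUBIC),cv2.resize(cv2.imread("pics/s4w.png"),(400,300))]
cv2.imwrite("pics/s4.png",np.hstack(A)); print(manip.get_time())
E
```

```text
-0.006499999999999994 -0.6809964882471816 5.4084784962334975 23.2667
24.475
1 [ 5.80733714e-01  4.58336219e-01  1.86627735e+00 -4.44089210e-16
  8.16979084e-01  1.89147598e+00]
 place 1 [ 8.72982297e-02  4.26844230e-01  1.92347282e+00 -4.44089210e-16
  7.91275605e-01  2.24790026e-01]
 place -1 None
-1 [ 5.80733714e-01  4.58336219e-01  1.86627735e+00 -4.44089210e-16
  8.16979084e-01 -1.25011667e+00]
 place 1 None
 place -1 [ 8.72982297e-02  4.26844230e-01  1.92347282e+00 -4.44089210e-16
  7.91275605e-01  2.24790026e-01]
25.3917
```

View pics/s4.png

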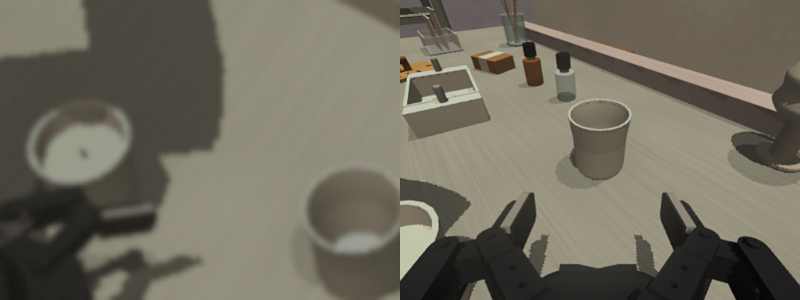

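The cup stands upright and empty at its old place, at about (360,210) in the left crop, and the candle is unmoved. Now the cover: grasp, lift, and take a wrist look at tray height.

```bash
cat >> p.py <<'E'
th=np.radians(14.9); cx=np.array([np.sin(th),-np.cos(th),0]); z_=np.array([0,0,-1.])
K2=R.from_matrix(np.c_[np.cross(cx,z_),cx,z_])
K3=R.from_rotvec([0,0,np.arctan2(TY[1],TY[0])-th])*K2
E
python3 - <<'E'
from p import *
H=np.array([.453,.3115,.036])
manip.move_to(H+[0,0,.22],K2.as_rotvec()); manip.command_gripper(.05)
manip.servo_line(H+[0,0,.06],rate=.25); manip.servo_line(H,rate=.1); print(manip.get_contact_force())
manip.command_gripper(.008,80); print(manip.get_time(),manip.get_width(),manip.get_grip_force(),manip.get_contact_force(),manip.get_position())
manip.servo_line(H+[0,0,.14],rate=.2)
manip.servo_line([*TC,.176],K3.as_rotvec(),rate=.2)
print(manip.get_time(),manip.get_width(),manip.get_contact_force(),manip.get_joint_positions(),manip.get_position())
import pickle
c=cam("wrist");save(c,"pics/w5.png");pickle.dump(c,open("w5.pkl","wb"));d=cam("side");save(d,"pics/s5.png")
cv2.imwrite("pics/v5.png",np.hstack([cv2.resize(cv2.imread("pics/w5.png"),(500,375)),cv2.resize(cv2.imread("pics/s5.png")[150:300,190:310],(300,375))]))
E
```

```text
[ 0.78432834 -0.02116172  0.29639424]
30.1667 0.014613130260325678 78.53466153144836 [-1.63841998 -1.48791474  5.98973025] [0.45344028 0.31173274 0.03685354]
32.5083 0.014634506974129305 [-0.45927279 -0.13784694 -2.03430067] [8.78683944e-02 3.85953003e-01 1.90999143e+00 1.59736437e-04
 8.46755675e-01 2.25663029e-01] [0.52009823 0.05779778 0.17546937]
```

View pics/v5.png

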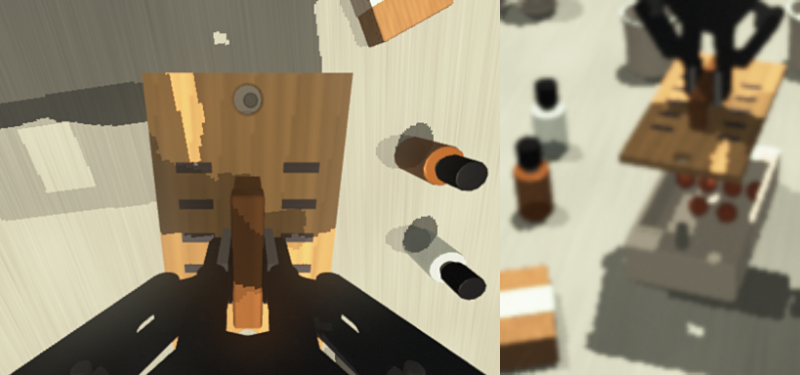

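The wrist view shows pin A through the cover's hole, at about (247,99) in the half-scale left panel, so the cover is nearly aligned. I'll measure hole against pin numerically.

```bash
cat > al.py <<'E'
from p import *
def hole(c,z): # hole centre & pin tip centre in world, cover underside at z
    im=np.asarray(c["image"]); g=im[75:130,225:285].astype(int); sat=g[...,0]-g[...,2]
    m=(sat<35).astype(np.uint8); n,l,s,ce=cv2.connectedComponentsWithStats(m,connectivity=4)
    k=min((i for i in range(1,n) if s[i,4]>60 and s[i,1]>1),key=lambda i:np.hypot(*(ce[i]-[28,26])))
    ys,xs=np.where(l==k); lum=g.sum(2)
    h=((xs.min()+xs.max())/2+225,(ys.min()+ys.max())/2+75)
    return h,s[k],g,l==k
E
python3 - <<'E'
from al import *
import pickle
c=pickle.load(open("w5.pkl","rb")); h,s,g,m=hole(c,0); print(h,s)
x,y,w,hh=s[:4]
L=g.sum(2)//3
for r in range(y-2,y+hh+2): print(' '.join(f"{L[r,q]:3d}{'.' if m[r,q] else ' '}" for q in range(x-2,x+w+2)))
zt=manip.get_position()[2]-.0368+.008
print(zt,"hole top",plane(c,*h,zt)); P=np.array([*(TC+TY*.08),.07]); print("pin",P,proj(c,P),"expected hole",TC+TY*.08)
E
```

```text
(np.float64(253.5), np.float64(101.5)) [ 15  12  28  30 637]
100  101  101  103  102  104  103  104  103   98   96   92   91   90   89   87   89   89   93   96   99  103  105  102  102  101  100  100  100  100  101  102 
100  101  101  102  102  102  101   98   94   91   88   85   83   84   85   83   82   83   86   87   88   91   93   96   99  101  100  100  100   99  101  103 
101  101  102  103  102  100   95   91   89   87   84   87   92   97  100.  97.  96.  96   96   89   83   84   84   83   90   98  101  101  100  101  101  103 
 99  101  102  100   98   93   89   90   93   92   97. 102. 107. 113. 112. 113. 112. 112. 111. 105.  97.  97   86   78   82   89   96  100  101  101  101  101 
101  100  101   96   93   88   86   94  106. 105. 113. 114. 112. 113. 112. 112. 112. 112. 114. 112. 113. 111.  99.  85   81   81   85   95  101  101  101  102 
100  101   97   92   87   85   91  106. 113. 113. 112. 112. 113. 111. 113. 111. 112. 111. 112. 112. 112. 112. 109. 103.  92   79   80   87   96  101  103  102 
100   98   93   89   86   89  104. 114. 113. 113. 112. 113. 112. 111. 113. 112.
[... 3869 characters left out ...]
   77   81   84   87   93   99  100  100  100  102 
 99  100  102  102  102  101   97   93   89   84   81   83   87   89   93.  94.  93.  90   84   76   74   82   83   87   91   95   99  100  100  101  100  101 
100   99  102  102  103  104  101   98   96   95   92   88   83   83   80   80   81   81   83   84   87   92   92   92   98  100  101  100  100  101  100  101 
 99  100  100  101  102  104  103  102  101  100   98   94   93   92   91   92   93   96   95   96   99  101  102   98  101  100  100   99  100   99  102  101 
0.14695741223508144 hole top [0.53118244 0.1380431  0.14695741]
pin [0.53146472 0.13674503 0.07      ] [254.08882568 101.117613  ] expected hole [0.53146472 0.13674503]
```

```bash
cat >> al.py <<'E'
def offs(c,zb): # pin minus hole (world xy), cover underside at zb
    h,s,g,m=hole(c,0); L=g.sum(2)/3
    ys,xs=np.where((L<99)&cv2.erode(m.astype(np.uint8),np.ones((5,5))).astype(bool))
    p=((xs.min()+xs.max())/2+225,(ys.min()+ys.max())/2+75)
    H=plane(c,*h,zb+.008);P=plane(c,*p,.07); return (P-H)[:2],h,p,s[2:4],(np.ptp(xs),np.ptp(ys)),P[:2]
E
python3 - <<'E'
from al import *
import pickle
p=np.array(manip.get_position());zb=p[2]-.0368
d,*r=offs(pickle.load(open("w5.pkl","rb")),zb);print(d.round(4),r)
np.save("tgt.npy",p[:2]+d)
manip.servo_line([*(p[:2]+d),.0368+.082],rate=.12)
c=cam("wrist");save(c,"pics/w6.png");pickle.dump(c,open("w6.pkl","wb"))
p=np.array(manip.get_position());print(p,manip.get_time(),manip.get_contact_force())
try: print(offs(c,p[2]-.0368))
except Exception as e: print(e)
im=cv2.imread("pics/w6.png"); d=cam("side");save(d,"pics/s6.png")
cv2.imwrite("pics/v6.png",np.hstack([cv2.resize(im[70:145,205:305],(400,300),interpolation=cv2.INTER_CUBIC),cv2.resize(cv2.imread("pics/s6.png")[180:280,215:335],(400,300),interpolation=cv2.INTER_CUBIC)]))
E
```

```text
[ 0.002  -0.0022] [(np.float64(253.5), np.float64(101.5)), (np.float64(256.5), np.float64(102.0)), array([28, 30], dtype=int32), (np.int64(15), np.int64(16)), array([0.533202  , 0.13585778])]
[0.52280046 0.05596491 0.11937432] 33.2833 [ 1.07386789  0.47588694 -1.67947926]
(array([-0.00034676, -0.00036058]), (np.float64(253.0), np.float64(101.5)), (np.float64(252.5), np.float64(101.5)), array([29, 30], dtype=int32), (np.int64(19), np.int64(21)), array([0.53295201, 0.13589931]))
```

View pics/v6.png

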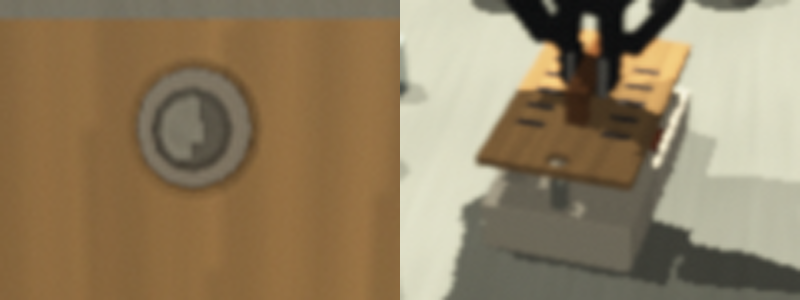

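In the left crop the pin sits centred in the hole at about (193,127), with an offset under 0.5 mm. I'll lower in small steps and watch the force.

```bash
cat > low.py <<'E'
from al import *
def lower(xy,z0,z1,step=.002,lim=6,k=None):
    f0=np.array(manip.get_contact_force())
    for z in np.arange(z0-step,z1-1e-6,-step):
        manip.servo_line([*xy,z],k,rate=.03); f=np.array(manip.get_contact_force())-f0
        if np.abs(f).max()>lim: break
    p=np.array(manip.get_position());print("z",round(z,4),"bottom",(p[2]-.0368).round(4),p.round(4),"f",f.round(1),"M",np.round(manip.get_torque(),2),manip.get_time())
E
python3 - <<'E'
from low import *
xy=np.load("tgt.npy")+[-.0003,-.0003]; np.save("tgt.npy",xy)
manip.servo_line([*xy,.0368+.080],rate=.03)
lower(xy,.0368+.080,.0368+.045)
E
```

```text
z 0.0828 bottom 0.0459 [0.5219 0.0555 0.0827] f [-1.1 -0.3  0. ] M [-0.04 -0.02 -0.07] 37.8333
```

```bash
python3 - <<'E'
from low import *
xy=np.load("tgt.npy"); z=.0828
lower(xy,z,.0368+.041,step=.0007,lim=8)
manip.command_gripper(.05); p=np.array(manip.get_position()); print(manip.get_contact_force(),p)
manip.servo_line(p+[0,0,.12],rate=.15); manip.servo_line(p+[-.1,0.12,.25],rate=.3)
for n in("side","scene"): save(cam(n),f"pics/f_{n}.png")
A=[cv2.imread("pics/f_side.png")[100:300,180:340],cv2.imread("pics/f_scene.png")[150:310,110:310]]
cv2.imwrite("pics/f.png",np.hstack([cv2.resize(A[0],(400,500)),cv2.resize(A[1],(400,500))])); print(manip.get_time())
E
```

```text
z 0.0807 bottom 0.045 [0.522  0.0556 0.0818] f [-3.4  0.5 17.1] M [-0.01  0.72 -0.  ] 38.5833
[-0.07855003  0.26682739  0.66302613] [0.52196391 0.05552775 0.08054199]
40.8917
```

View pics/f.png

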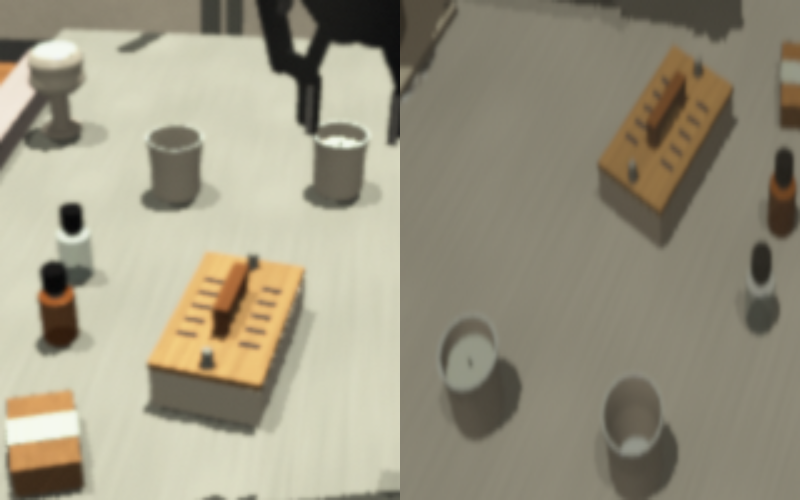

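The cover is flush on the rim with both pins through its holes, at about (207,355) and (253,262) in the left panel. The cup is upright and empty, and the candle, bottles and carton are where they were. Handing in.

```bash
python3 -c "
from rig import manip
print(manip.sign_off())"
```

```text
the job is handed in; nothing more can be done
None
```

The job is handed in at about 41 s of the 70 s limit: all six stones are in the tray, the empty cup stands upright on the counter, the cover rests flush on the rim over both pins, and the final pictures show nothing else moved.

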